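# Count loose ferrite ring cores off a sorting tray into the bin

## Task

Count the three bare ferrite rings off the aluminium sorting tray into the blue bin: with the fingertips, sweep them over the tray one at a time and out through its narrow spout, letting each ring drop into the bin before you send the next. Do not pick up or lift any ring. Leave the capacitor and the copper-wound coil standing where they are on the tray, and do not shift the bin or the other things on the bench.

Things in the scene. Friction and masses are not known exactly. Their poses are not given: they have to be found in the camera images.
- core1_center (a point): centre (half-way up) of ferrite ring 1 of three alike: dark grey bare toroid core, outer diameter 34, hole 20, height 12 mm, about 35 g, lying flat and loose on the tray floor at first (centre 6 mm above that floor); any order will do
- core2_center (a point): centre (half-way up) of ferrite ring 2 of three alike: dark grey bare toroid core, outer diameter 34, hole 20, height 12 mm, about 35 g, lying flat and loose on the tray floor at first (centre 6 mm above that floor); any order will do
- core3_center (a point): centre (half-way up) of ferrite ring 3 of three alike: dark grey bare toroid core, outer diameter 34, hole 20, height 12 mm, about 35 g, lying flat and loose on the tray floor at first (centre 6 mm above that floor); any order will do
- tray: fixed aluminium sorting tray on legs. Origin on the bench under it, z up, own -y axis along the spout towards the bin. Level floor, top 56 mm above the bench; rim 15 mm high above it all round but the spout's open end. Inner faces in tray axes: sides x = -145 and +145 from the back rim y = +165 to y = +30, then tapering straight to the spout: neck x -22 to +22 from y = -80 to the open lip y = -105 (mm)
- spout_mouth (a point): middle of the start of the tray's 44 mm wide neck, on the tray floor (tray axes x 0, y -80, z 56 mm); axes as the tray's
- spout_lip (a point): middle of the open lip, where the tray floor ends and a ring drops once its centre is past the edge (tray axes x 0, y -105, z 56 mm); axes as the tray's
- bin: loose blue plastic bin, 109 x 109 mm outside, 46 mm high, walls and floor 2.5 mm, about 120 g, standing on the bench under the lip, which reaches about 16 mm in over its near side, 7 mm above its rim. Origin under its centre, z up; a ring counts as in when its centre is between the walls and below the rim
- capacitor: stays on the tray: electrolytic can capacitor, black cylinder, diameter 25, height 30 mm, about 30 g, standing upright; origin under its centre
- choke: stays on the tray: choke coil, a ferrite ring wound with copper wire, outer diameter 43, height 18 mm, about 70 g, lying flat; origin under its centre
- multimeter: bystander on the bench: yellow handheld multimeter, 150 x 75 x 45 mm; origin under its centre, long axis x
- screwdriver: bystander on the bench: screwdriver with an orange handle, 200 mm long, 26 mm thick; origin under its middle, tip towards its +x
- solder_spool: bystander on the bench: spool of solder wire standing on end, diameter 62, height 50 mm; origin under its centre
- circuit_board: bystander on the bench: green circuit board on four brass standoffs, 100 x 75 x 22 mm; origin under its centre

How it is judged:
By the outcome, as a careful person would: the job done as asked, in the order asked, and still so for the second after the job is handed in, with the robot touching nothing.
It also fails if it takes over 67 s, if anything falls off the work surface, if the arm or the gripper's body presses on something with over 40 N, if the wrist force passes 120 N, or if a joint passes its speed limit or range.

## Robot

A 6-joint arm with a two-finger parallel gripper is mounted at the origin on the work surface. World frame = base frame: x ahead of the robot, y to its left, z up, the work surface at z = 0. Lengths are in m, angles in rad, forces in N, time in s.
With the tool pointing down it reaches from about 0.225 to 0.875 m from the base axis. Payload 3.4 kg.
Tool frame: the origin (TCP) lies at the very end of the fingers, on their centre line; the grasp point (between the pads) lies 19 mm behind it; z points along the fingers, x is the direction in which the jaws open and shut, and the axes are right-handed (so a half turn about z gives the same grasp; the last joint's range is limited). The gripper opens to 85 mm and grips with 20 to 120 N. Pads are 22 mm wide; open, the fingers measure 114 mm over their backs; the gripper's body (76 mm by 85 mm) begins 54 mm behind the grasp point. The pads swing forward as they close: fully open they stand 13 mm farther back than shut.
Start: joints at [-1.252, 0.276, 1.505, -0, 1.361, -0.121], TCP at [0.245, -0.52, 0.231] pointing down, gripper open.
Joint ranges: [-2.89, 2.89], [-0.75, 2.08], [0.22, 2.7], [-1.18, 4.32], [0.11, 2.71], [-2.7, 2.7]. Speed limits (rad/s): [2.57, 2.57, 3.14, 3.14, 3.14, 3.14].

## Interface

Orientations are given as a unit quaternion [w, x, y, z].
In Python, from rig import manip gives the robot as it stands.
- The arm moves only by the tool send_rows, never from a script. Its argument "increments" is a list of rows, each a list of 5 numbers: the opening, from 0 (shut) to 1 (fully open), then the shift along the tool's x, y, z in m, then the turn about the tool's z in rad. A call has 1 to 8 rows; each row shifts and turns the commanded pose from where the row before left it, along the tool's axes as they then stand; what a row does not reach is not made up. A row lasts 1/8 s, in which the tool goes at most 62.5 mm and 10.7 degrees, less where a joint would pass 70% of its speed; a pose out of reach is approached as far as the arm can. A call is refused whole if a number of a shift passes 0.0625 or a number of a turn 0.188, either way. A call with a gripper value outside its range is refused whole. The fingers move at their own pace and stop on an object; "squeeze" is the grip in N (left out, the last holds). Time passes only in rows, so rows that do not move let the fingers close. It gives the time, the measured TCP pose, the force and the opening at its end, in the units of the state.
- manip.get_state(): the state, without advancing time (a new reading comes with each control period).
- manip.get_image(name): name is "scene" or "top" or "wrist"; returns the picture (400x640x3 uint8, red, green, blue); there is no depth.
- manip.calibration(name): a dict with "fx", "fy", "cx", "cy" (pixels), "distortion" ([k1, k2, p1, p2, k3] as OpenCV has them; the pictures are not rectified), "camera_from_world" (4x4, takes a point from world to camera coordinates). Camera axes: x right, y up, looking along -z (the intrinsics and any distortion apply to the point x, -y, -z); pixel columns grow to the right and rows downward; lengths in m; the calibration is good to about 2 mm. A picture is of the moment at which its call begins: read the wrist's pose just before it. calibration takes no time and is no camera call; for the wrist camera it gives the pose at the moment of the call.
- manip.sign_off(): hands the job in, once; it reports no verdict.
The state is a dict: "clock": time; "qpos": joint angles; "qd": joint speeds; "effort": joint torques, N m; "position": TCP position; "ee_rot": TCP orientation; "contact_force": force on the tool from outside, world axes, zero at the start; "moment": the same for the moment, N m; "width": finger opening in m.
Only numpy, scipy, OpenCV 4.12 (cv2) and the standard library are available. Lean on these libraries where they do the work, as an engineer would, in place of code of your own. Each camera call takes 0.05 s, during which the arm holds its last target.

## Working session

There is one attempt and no reset: what is moved stays moved. The work goes in short steps, Python scripts to look and compute and a tool call to move; the robot and the scene stay as the last step left them, time stands still between calls to the robot, and variables do not carry over. Pictures are saved under pics/ and viewed, and the job is handed in when it is done.

Besides the shell and the picture viewer there is one more tool, called after "Request:" by a JSON object that holds its "op" and its "data", one argument or row to a line. send_rows: Moves the arm, as the interface text tells. Its arguments: {"type":"object","properties":{"increments":{"type":"array","items":{"type":"array","items":{"type":"number"}}},"squeeze":{"type":"number"}},"required":["increments"]}

```bash
mkdir -p pics; python3 - <<'E'
from rig import manip
import cv2
s=manip.get_state();print(s)
for n in("scene","top"):
    cv2.imwrite(f"pics/{n}0.png",manip.get_image(n)[:,:,::-1])
    c=manip.calibration(n);print(n,c)
E
```

```text
{'clock': 0.0, 'qpos': array([-1.25202294e+00,  2.76598524e-01,  1.50614380e+00, -3.49550319e-05,
        1.36071150e+00, -1.20985157e-01]), 'qd': array([ 0.0003054 ,  0.00120115, -0.00044932,  0.00082971, -0.00021658,
       -0.00109552]), 'effort': array([-1.86589328e-03, -4.16780376e+01, -2.45808667e+01, -4.64347722e-04,
        1.09971355e-02, -1.24210121e-05]), 'position': array([ 0.24461074, -0.51977926,  0.23043346]), 'ee_rot': array([-5.76621046e-04,  8.44312259e-01, -5.35850672e-01, -7.30608845e-04]), 'contact_force': array([0.41545869, 0.47395827, 0.17290149]), 'moment': array([-0.02534867, -0.02029941, -0.06446308]), 'width': 0.08547691139255699}
scene {'fx': 509.592323168421, 'fy': 509.592323168421, 'cx': 319.0744466541098, 'cy': 197.1734292649338, 'distortion': array([-0.08954785,  0.        ,  0.        ,  0.        ,  0.        ]), 'camera_from_world': array([[ 0.12383374,  0.99206769,  0.02160794, -0.12149534],
       [-0.66885669,  0.06736431,  0.74033288,  0.29207928],
       [ 0.73300473, -0.10613081,  0.67189309, -2.09668977],
       [ 0.        ,  0.        ,  0.        ,  1.        ]])}
top {'fx': 403.43546418898603, 'fy': 403.43546418898603, 'cx': 321.01054949797714, 'cy': 189.3587647114084, 'distortion': array([0.01676058, 0.        , 0.        , 0.        , 0.        ]), 'camera_from_world': array([[ 0.01434998, -0.9998965 , -0.00103492,  0.04525043],
       [ 0.98712099,  0.01400169,  0.15936153, -0.51624487],
       [-0.15933054, -0.00330842,  0.98721975, -1.01355058],
       [ 0.        ,  0.        ,  0.        ,  1.        ]])}
```

View pics/top0.png

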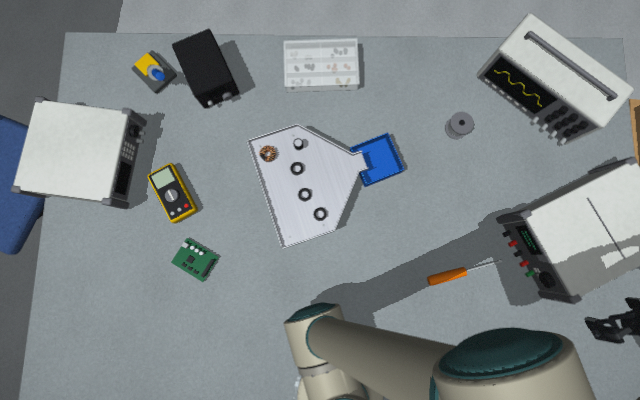

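View pics/scene0.png

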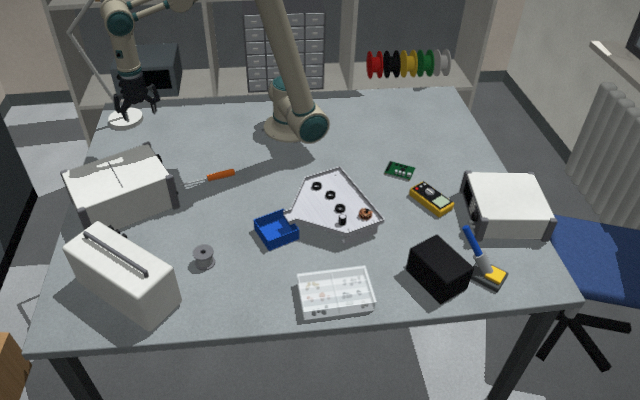

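The top view shows the tray with its spout pointing right. Rings are at about (297,168), (305,195) and (320,214), the capacitor at (299,143), the choke at (269,153) and the bin at (381,160).

```bash
cat > h.py <<'E'
import numpy as np,cv2
from rig import manip
def ray(n,uv,z,c=None):
    c=c or manip.calibration(n)
    K=np.array([[c['fx'],0,c['cx']],[0,c['fy'],c['cy']],[0,0,1]])
    p=cv2.undistortPoints(np.array(uv,float).reshape(-1,1,2),K,c['distortion']).reshape(-1,2)
    d=np.c_[p[:,0],-p[:,1],-np.ones(len(p))]
    T=c['camera_from_world'];R=T[:3,:3];o=-R.T@T[:3,3]
    d=d@R
    return (o+d*((z-o[2])/d[:,2])[:,None])[:,:2]
def proj(n,P,c=None):
    c=c or manip.calibration(n)
    K=np.array([[c['fx'],0,c['cx']],[0,c['fy'],c['cy']],[0,0,1]])
    T=c['camera_from_world'];P=np.array(P,float)@T[:3,:3].T+T[:3,3]
    P=P*[1,-1,-1]
    return cv2.projectPoints(P,np.zeros(3),np.zeros(3),K,c['distortion'])[0].reshape(-1,2)
E
python3 - <<'E'
import cv2
i=cv2.imread('pics/top0.png')[115:255,240:410]
cv2.imwrite('pics/topz.png',cv2.resize(i,None,fx=4.6,fy=4.2*4.6/4.2*0.93,interpolation=cv2.INTER_CUBIC))
print(i.shape)
E
```

```text
(140, 170, 3)
```

View pics/topz.png

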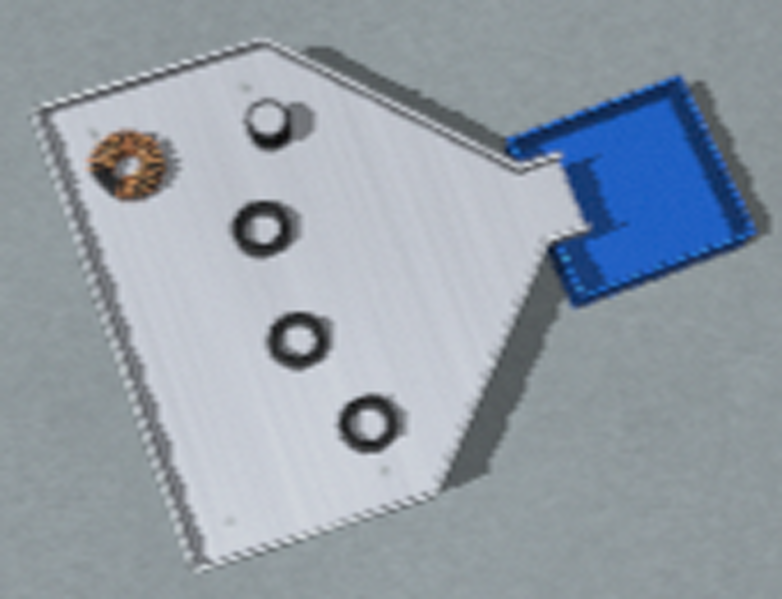

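```bash
cat >> h.py <<'E'
def trayfit():
    px=np.array([(35,108),(265,40),(520,168),(198,570),(440,490),(551,240)],float)/[4.6,4.278]+[240,115]
    t=np.array([(147,167),(147,30),(23,-80),(-147,167),(-147,30),(-23,-80)])/1000
    w=ray('top',px,0.071)
    tc,wc=t.mean(0),w.mean(0)
    U,S,V=np.linalg.svd((t-tc).T@(w-wc));R=(U@V).T
    return R,wc-R@tc,w,t
TR=None
E
python3 - <<'E'
from h import *
R,o,w,t=trayfit()
print('tray o',o,'yaw',np.degrees(np.arctan2(R[1,0],R[0,0])));print(((w-o)@R-t)*1000)
i=cv2.imread('pics/top0.png')
g=i.max(2); m=(g<90).astype(np.uint8)
n,l,st,ce=cv2.connectedComponentsWithStats(m)
for k in range(1,n):
    x,y,ww,h,a=st[k]
    if 240<x<345 and 120<y<250 and a>15:
        c=[x+ww/2-.5,y+h/2-.5]; p=ray('top',[c],0.062)[0]
        print(c,ww,h,a,p,'tray',(p-o)@R*1000)
for nm,uv,z in(('cap',(240+268/4.6,115+114/4.278),.086),('choke',(240+129/4.6,115+165/4.278),.066)):
    p=ray('top',[uv],z)[0];print(nm,p,(p-o)@R*1000)
np.savez('tray.npz',R=R,o=o)
b=np.array([(510,142),(680,80),(755,235),(575,305)])/[4.6,4.278]+[240,115]
p=ray('top',b,.046);print('bin',(p-o)@R*1000)
E
```

```text
tray o [0.55538509 0.03746988] yaw 19.94007081197054
[[ 0.23179081 -0.22864616]
 [-1.58475955  0.77089216]
 [-0.33695906  1.40451695]
 [ 1.23327398 -0.17210238]
 [ 2.06016205 -1.90350794]
 [-1.60350823  0.12884738]]
[np.float64(298.5), np.float64(145.0)] 10 9 33 [0.62861566 0.112951  ] tray [94.58224136 45.9816814 ]
[np.float64(263.0), np.float64(156.0)] 7 7 27 [0.59783981 0.20444971] tray [ 96.85586069 142.49073406]
[np.float64(296.5), np.float64(168.0)] 12 13 82 [0.5672546  0.11670524] tray [38.18012959 70.43724755]
[np.float64(304.5), np.float64(194.0)] 12 13 79 [0.49959909 0.09460902] tray [-32.95505492  72.73873786]
[np.float64(320.0), np.float64(214.0)] 13 13 72 [0.44884354 0.05419767] tray [-94.44957153  52.05958117]
cap [0.63081048 0.11226346] [96.41101118 44.58684479]
choke [0.60350558 0.19102666] [ 97.60421329 127.94015644]
bin [[  45.37964814  -82.7303698 ]
 [  50.48033475 -188.99233717]
 [ -55.6426083  -194.69224826]
 [ -62.9058391   -82.89308067]]
```

```bash
cat >> h.py <<'E'
D=np.load('tray.npz');R_,o_=D['R'],D['o']
YAW=np.arctan2(R_[1,0],R_[0,0])
def where():
    s=manip.get_state();w,x,y,z=s['ee_rot']
    h=np.arctan2(2*(x*y+w*z),1-2*(y*y+z*z))
    p=s['position'];t=(p[:2]-o_)@R_*1000
    print('t %.2f tray %.1f %.1f z %.1f head %.1f wid %.1f F %s'%(s['clock'],*t,p[2]*1000,np.degrees(h-YAW),s['width']*1000,np.round(s['contact_force'],1)))
    return t,p[2],h
def plan(x,y,z,head):
    t,pz,h=where();w=R_@(np.array([x,y])-t)/1000
    turn=-(np.radians(head)+YAW-h);turn=(turn+np.pi)%(2*np.pi)-np.pi
    def loc(hh):
        ex=np.array([np.cos(hh),np.sin(hh)]);ey=np.array([ex[1],-ex[0]]);return np.round([w@ex,w@ey,pz-z],4)
    print('shift-first',loc(h),'turn-first',loc(h-turn),'turn',round(turn,3))
E
python3 -c "
from h import *
plan(38,70,.15,-118.5)"
```

```text
t 0.10 tray -482.2 -417.9 z 230.5 head -84.7 wid 85.4 F [ 0.2 -0.2 -0.2]
shift-first [-0.4382 -0.5627  0.0805] turn-first [-0.677  -0.2243  0.0805] turn 0.589
```

Request:
{"op": "send_rows", "data": {
  "increments": [
    [0.6,-0.0453,-0.0213,0,0],
    [0.6,-0.0453,-0.0213,0,0],
    [0.6,-0.0453,-0.0213,0,0],
    [0.6,-0.0453,-0.0213,0,0],
    [0.6,0,0,0,0]
  ]
}}

```text
clock: 0.72
position: [0.244, -0.3162, 0.231]
ee_rot: [-0.001, 0.845, -0.535, -0.001]
contact_force: [0.3, -0.3, 0.6]
width: 0.0512
```

```bash
python3 -c "
from h import *
plan(38,70,.15,-118.5);print(manip.get_state()['position'])"
```

```text
t 0.72 tray -413.3 -226.3 z 231.0 head -84.6 wid 51.2 F [ 0.3 -0.3  0.6]
shift-first [-0.2526 -0.4771  0.081 ] turn-first [-0.4757 -0.2552  0.081 ] turn 0.591
[ 0.24404827 -0.31620825  0.23104211]
```

Request:
{"op": "send_rows", "data": {
  "increments": [
    [0.6,-0.025,-0.047,0,0],
    [0.6,-0.025,-0.047,0,0],
    [0.6,-0.025,-0.047,0,0],
    [0.6,-0.025,-0.047,0,0],
    [0.6,-0.025,-0.047,0,0],
    [0.6,-0.025,-0.047,0,0],
    [0.6,-0.025,-0.047,0,0],
    [0.6,0,0,0,0]
  ]
}}

```text
clock: 1.72
position: [0.4706, -0.0196, 0.2308]
ee_rot: [-0.0, 0.846, -0.534, 0.0]
contact_force: [-0.9, -0.7, -0.6]
width: 0.051
```

```bash
python3 -c "
from h import *
plan(38,70,.15,-118.5)
cv2.imwrite('pics/w1.png',manip.get_image('wrist')[:,:,::-1])
"
```

```text
t 1.73 tray -99.2 -24.7 z 230.8 head -84.5 wid 51.0 F [-0.9 -0.7 -0.6]
shift-first [-0.0811 -0.1457  0.0808] turn-first [-0.1487 -0.0754  0.0808] turn 0.594
```

View pics/w1.png

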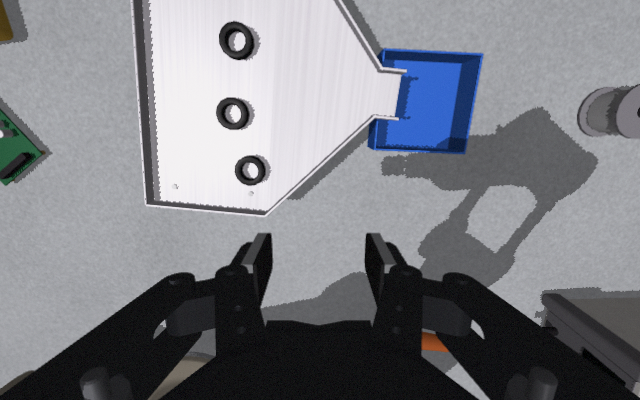

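The wrist view shows three rings at about (236,41), (233,113) and (250,170), with the neck at (380–403, 70–118).

```bash
cat >> h.py <<'E'
def rings(fn,c,name='wrist'):
    i=cv2.imread(fn) if isinstance(fn,str) else fn
    m=(i.max(2)<85).astype(np.uint8)
    n,l,st,ce=cv2.connectedComponentsWithStats(m)
    for k in range(1,n):
        x,y,w,h,a=st[k]
        if a<60: continue
        u=[x+w/2-.5,y+h/2-.5];p=ray(name,[u],.062,c)[0];t=(p-o_)@R_*1000
        if abs(t[0])<160 and -210<t[1]<180 and w<90 and h<90: print('dark',np.round(u),w,h,a,'tray',np.round(t,1))
E
python3 - <<'E'
from h import *
c=manip.calibration('wrist')
rings('pics/w1.png',c)
# predicted tray corners at rim height
t=np.array([(-147,167),(-147,30),(-22,-80),(22,-80),(-22,-105),(22,-105)])/1000
w=t@R_.T+o_
print(proj('wrist',np.c_[w,np.full(6,.071)],c).round(0))
i=cv2.imread('pics/w1.png')[30:180,340:500];cv2.imwrite('pics/w1z.png',cv2.resize(i,None,fx=4,fy=4))
E
```

```text
dark [236.  40.] 35 38 757 tray [37.9 71.6]
dark [233. 113.] 33 31 581 tray [-32.9  73.6]
dark [372. 128.] 9 18 69 tray [-33.7 -78. ]
dark [250. 170.] 31 29 496 tray [-93.4  53.5]
[[148. 208.]
 [267. 219.]
 [377. 116.]
 [384.  71.]
 [401. 119.]
 [408.  74.]]
```

View pics/w1z.png

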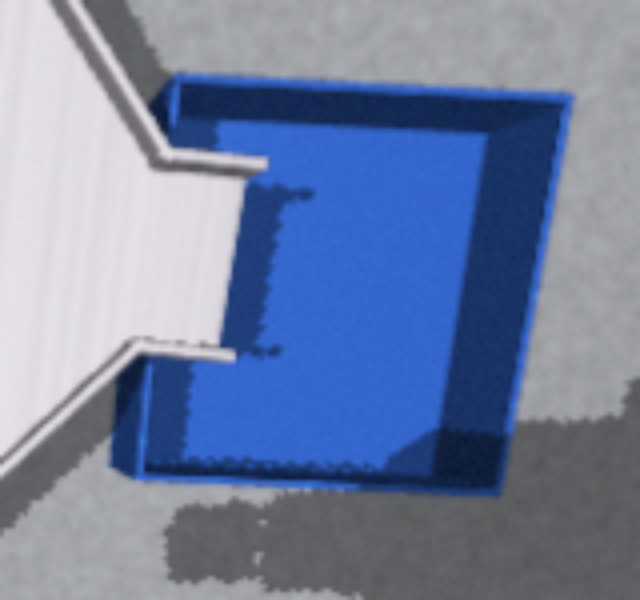

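Request:
{"op": "send_rows", "data": {
  "increments": [
    [0.6,-0.027,-0.0486,0.02,0],
    [0.6,-0.027,-0.0486,0.02,0],
    [0.6,-0.027,-0.0486,0.02,0],
    [0.6,0,0,0,0.144],
    [0.6,0,0,0,0.144],
    [0.6,0,0,0,0.144],
    [0.6,0,0,0,0.144],
    [0.6,0,0,0,0]
  ]
}}

```text
clock: 2.78
position: [0.5655, 0.1119, 0.1711]
ee_rot: [-0.0, -0.657, 0.754, -0.0]
contact_force: [0.7, -0.6, -0.1]
width: 0.0511
```

```bash
python3 -c "
from h import *
plan(38,71,.1,-117.5)
cv2.imwrite('pics/w2.png',manip.get_image('wrist')[:,:,::-1]);rings('pics/w2.png',None)
c=manip.calibration('wrist')
s=manip.get_state();p=s['position'];print(proj('wrist',[p],c))
"
```

```text
t 2.77 tray 34.9 66.5 z 171.1 head -117.8 wid 51.1 F [ 0.7 -0.6 -0.1]
shift-first [-0.0054 -0.0007  0.0711] turn-first [-0.0054 -0.0007  0.0711] turn -0.005
dark [550.  55.] 40 27 555 tray [  53.2 -160.1]
dark [427. 117.] 77 31 117 tray [ 54.6 -50.5]
dark [304. 127.] 30 31 210 tray [97.5 49.5]
dark [480. 123.] 29 13 98 tray [ 28.2 -90.1]
dark [236. 160.] 21 27 175 tray [100.4 117.9]
dark [211. 175.] 21 25 223 tray [ 99.4 145.8]
dark [496. 170.] 31 14 149 tray [-19.2 -89.4]
dark [311. 194.] 35 36 708 tray [39.9 72.6]
dark [342. 256.] 33 35 691 tray [-31.   75.1]
[[319.59260011 246.61022128]]
```

View pics/w2.png

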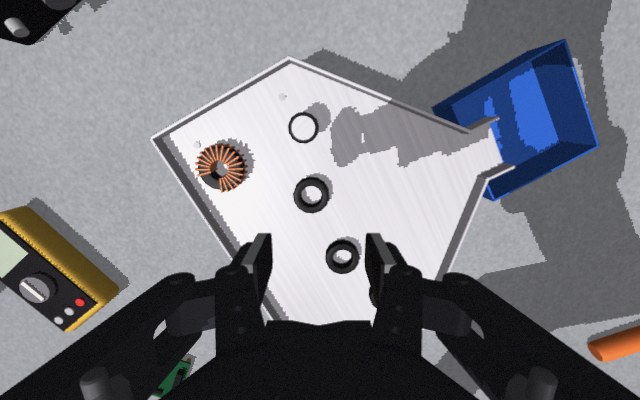

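```bash
python3 -c "
from h import *
c=manip.calibration('wrist');s=manip.get_state();p=s['position']
q=c['camera_from_world']@np.r_[p,1];print(c['fx'],q,'tip depth',c['fx']*.051/95, c['camera_from_world'][2])
plan(39,72,.062,-117.5)
"
```

```text
275.5533878118797 [ 7.75488780e-04 -2.75398236e-02 -1.55237509e-01  1.00000000e+00] tip depth 0.14792866082532488 [ 0.26319531 -0.03524244  0.96409865 -0.46511557]
t 2.83 tray 34.9 66.8 z 171.1 head -117.7 wid 51.1 F [-1.   0.6  0.4]
shift-first [-0.0065 -0.0012  0.1091] turn-first [-0.0065 -0.0012  0.1091] turn -0.004
```

Request:
{"op": "send_rows", "data": {
  "increments": [
    [0.6,-0.006,-0.001,0.04,0],
    [0.6,0,0,0.04,0],
    [0.6,0,0,0.023,0],
    [0.6,0,0,0.005,0],
    [0.6,0,0,0.003,0],
    [0.6,0,0,0,0]
  ]
}}

```text
clock: 3.58
position: [0.568, 0.1194, 0.0612]
ee_rot: [0.001, -0.657, 0.754, -0.001]
contact_force: [0.1, 0.3, -0.8]
width: 0.0513
```

```bash
python3 -c "
from h import *
plan(1,0,.056,-117.5)
cv2.imwrite('pics/w3.png',manip.get_image('wrist')[:,:,::-1])
"
```

```text
t 3.58 tray 39.8 72.7 z 61.2 head -117.7 wid 51.3 F [ 0.1  0.3 -0.8]
shift-first [0.0824 0.0005 0.0052] turn-first [0.0824 0.0008 0.0052] turn -0.004
```

View pics/w3.png

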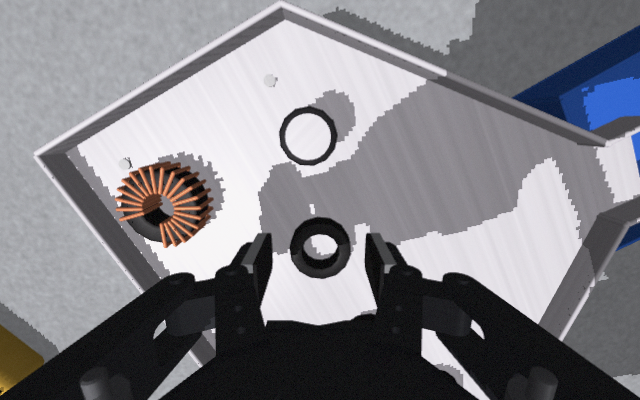

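The ring sits centred between the pads at about (320,247). Now I'll go a little lower, watching the force.

Request:
{"op": "send_rows", "data": {
  "increments": [
    [0.6,0,0,0.003,0],
    [0.6,0,0,0.002,0],
    [0.6,0,0,0,0]
  ]
}}

```text
clock: 4.0
position: [0.567, 0.1195, 0.0552]
ee_rot: [-0.0, -0.657, 0.754, 0.0]
contact_force: [-0.0, -0.9, 0.6]
width: 0.0516
```

Request:
{"op": "send_rows", "data": {
  "increments": [
    [0.6,0.006,0,0,0],
    [0.6,0.012,0,0,0],
    [0.6,0.013,0,0,0],
    [0.6,0.014,0,0,0],
    [0.6,0.014,0,0,0],
    [0.6,0.014,0,0,0],
    [0.6,0.012,0,0,0],
    [0.6,0.006,0,0,0]
  ]
}}

```text
clock: 5.0
position: [0.5547, 0.0284, 0.0553]
ee_rot: [-0.0, -0.657, 0.754, -0.0]
contact_force: [-0.1, -0.2, 0.1]
width: 0.0514
```

```bash
python3 -c "
from h import *
plan(1,0,.056,-90)
cv2.imwrite('pics/w4.png',manip.get_image('wrist')[:,:,::-1])
"
```

```text
t 5.00 tray -3.7 -8.3 z 55.3 head -117.8 wid 51.4 F [-0.1 -0.2  0.1]
shift-first [-0.0095 -0.0003 -0.0007] turn-first [-0.0083 -0.0047 -0.0007] turn -0.485
```

View pics/w4.png

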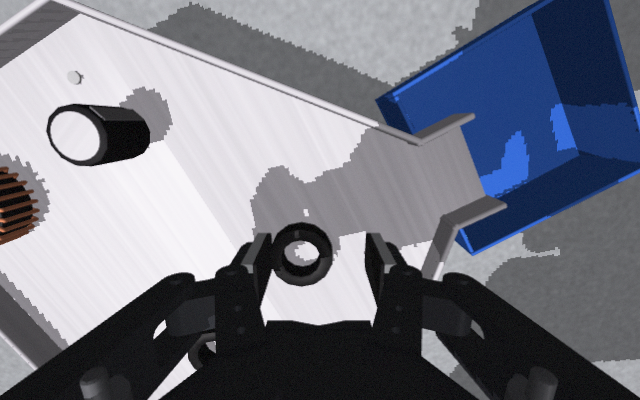

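```bash
cat >> h.py <<'E'
def tt(uv,z=.064,name='wrist'):
    p=ray(name,[uv],z)[0];return ((p-o_)@R_*1000).round(1)
E
python3 -c "
from h import *
print(tt((302,254)),tt((302,254),.068))
# neck: rim-top inner pts
for u in((418,143),(472,119),(454,226),(505,203)): print(tt(u,.071))
c=manip.calibration('wrist')
def pr(x,y,z): return proj('wrist',[np.r_[R_@(np.array([x,y])/1000)+o_,z]],c).round(0)
for q in((22,-80),(22,-105),(-22,-80),(-22,-105)): print(q,pr(*q,.071))
s=manip.get_state();print(proj('wrist',[s['position']+[0,0,.008]],c))
"
```

```text
[ 0.4 -0.2] [ 2.1 -1.3]
[ 27.3 -75.1]
[  25.9 -100.3]
[-18.2 -75.5]
[ -18.5 -101.4]
(22, -80) [[432. 148.]]
(22, -105) [[485. 122.]]
(-22, -80) [[465. 228.]]
(-22, -105) [[515. 206.]]
[[319.69512724 253.10310466]]
```

```bash
python3 -c "
import cv2
i=cv2.imread('pics/w4.png')[100:250,390:540];cv2.imwrite('pics/w4z.png',cv2.resize(i,None,fx=4,fy=4))"
```

```text
(no output)
```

View pics/w4z.png

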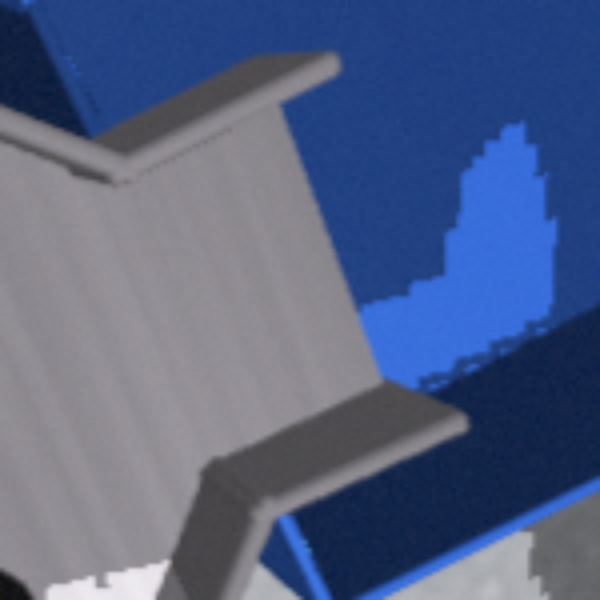

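```bash
python3 -c "
from h import *
print(tt((443,215.5),.056),tt((486,196),.056),tt((420,145),.071),tt((474.5,117),.071),'rim low',tt((453,226),.071),tt((506,205),.071))
"
```

```text
[-18.5 -76.6] [ -18.9 -100.9] [ 26.  -75.6] [  26.2 -101.6] rim low [-18.  -75.1] [ -19.7 -101.5]
```

The close wrist view puts the neck about 4 mm off my top-camera fit, so I'm correcting the tray frame.

```bash
python3 -c "
from h import *
np.savez('tray.npz',R=R_,o=o_+R_@np.array([.0037,.004]))"
python3 -c "
from h import *
print(tt((302,254)))
plan(-1.8,-3.5,.054,-90)"
```

```text
[-3.3 -4.2]
t 5.05 tray -7.6 -12.6 z 55.3 head -117.8 wid 51.6 F [ 0.3 -0.2  0.6]
shift-first [-0.0107 -0.0009  0.0013] turn-first [-0.0091 -0.0058  0.0013] turn -0.485
```

Request:
{"op": "send_rows", "data": {
  "increments": [
    [0.6,-0.0095,0,0.001,0],
    [0.6,0,0,0,0],
    [0.6,0,0,0,-0.172],
    [0.6,0,0,0,-0.172],
    [0.6,0,0,0,-0.172],
    [0.6,0,0,0,0]
  ]
}}

```text
clock: 5.8
position: [0.5561, 0.0393, 0.0542]
ee_rot: [0.0, 0.828, -0.561, 0.0]
contact_force: [-0.1, 0.1, 0.1]
width: 0.0514
```

```bash
python3 -c "
from h import *
plan(0,-80,.054,-88.2)
cv2.imwrite('pics/w5.png',manip.get_image('wrist')[:,:,::-1])
"
```

```text
t 5.80 tray -2.4 -2.5 z 54.2 head -88.2 wid 51.4 F [-0.1  0.1  0.1]
shift-first [ 0.0775 -0.      0.0002] turn-first [0.0775 0.     0.0002] turn -0.001
```

View pics/w5.png

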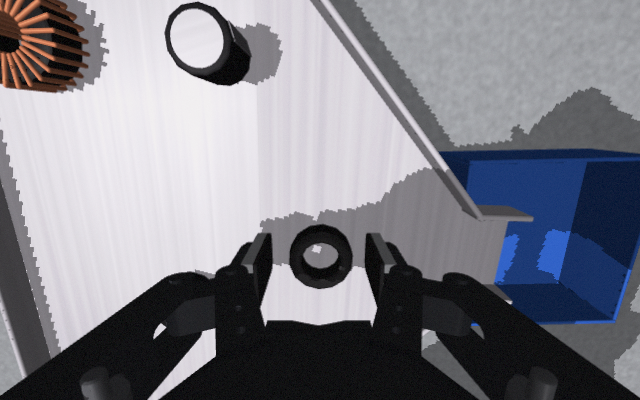

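Request:
{"op": "send_rows", "data": {
  "increments": [
    [0.6,0,0.001,0,-0.018],
    [0.6,0.008,0,0,0],
    [0.6,0.01,0,0,0],
    [0.6,0.01,0,0,0],
    [0.6,0.01,0,0,0],
    [0.6,0.01,0,0,0],
    [0.6,0.008,0,0,0],
    [0.6,0,0,0,0]
  ]
}}

```text
clock: 6.85
position: [0.5772, -0.0139, 0.0543]
ee_rot: [0.0, 0.833, -0.554, 0.0]
contact_force: [1.0, -0.3, 0.6]
width: 0.0513
```

```bash
python3 -c "
from h import *
plan(0,-80,.054,-88.2)
cv2.imwrite('pics/w6.png',manip.get_image('wrist')[:,:,::-1])
"
```

```text
t 6.85 tray -0.7 -59.8 z 54.3 head -87.2 wid 51.3 F [ 1.  -0.3  0.6]
shift-first [0.0202 0.0003 0.0003] turn-first [ 0.0202 -0.0001  0.0003] turn 0.017
```

View pics/w6.png

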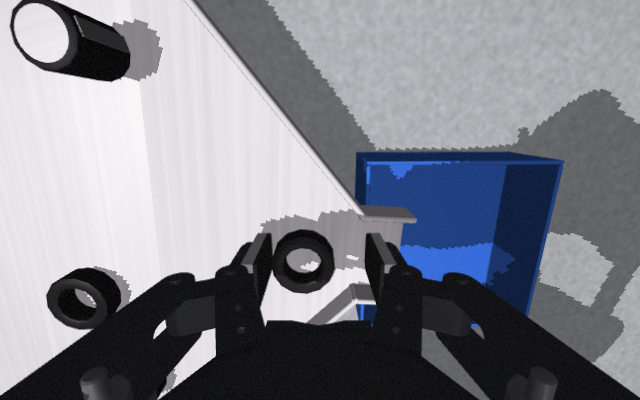

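```bash
python3 -c "
from h import *
c=manip.calibration('wrist')
def pr(x,y,z): return proj('wrist',[np.r_[R_@(np.array([x,y])/1000)+o_,z]],c).round(0)[0]
for q in((22,-80),(22,-105),(-22,-80),(-22,-105)): print(q,pr(*q,.071),pr(*q,.056))
print(tt((303,261)),tt((303,261),.068))
import cv2
i=cv2.imread('pics/w6.png')[180:340,250:450];cv2.imwrite('pics/w6z.png',cv2.resize(i,None,fx=3.7,fy=3.7))"
```

```text
(22, -80) [364. 221.] [360. 211.]
(22, -105) [415. 223.] [406. 214.]
(-22, -80) [356. 300.] [353. 284.]
(-22, -105) [404. 302.] [396. 285.]
[ -4.6 -50.9] [ -2.5 -51. ]
```

View pics/w6z.png

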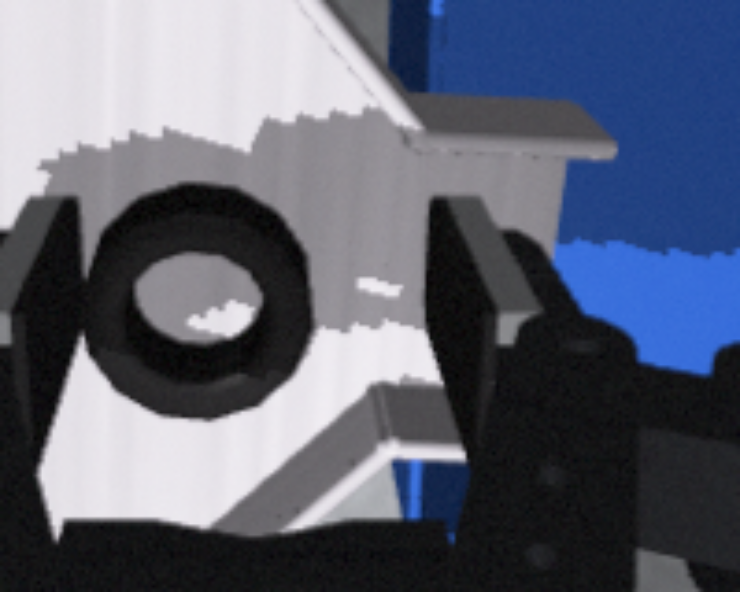

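Request:
{"op": "send_rows", "data": {
  "increments": [
    [0.6,0,0,0,-0.08],
    [0.6,0.009,0,0,0],
    [0.6,0.009,0,0,0],
    [0.6,0.008,0,0,0],
    [0.6,-0.004,0,0,0],
    [0.6,0,0,0,0.12],
    [0.6,0,0,0,0]
  ]
}}

```text
clock: 7.78
position: [0.5867, -0.0325, 0.0542]
ee_rot: [0.0, 0.822, -0.569, -0.0]
contact_force: [0.1, -0.3, 1.4]
width: 0.0516
```

```bash
python3 -c "
from h import *
plan(0,-120,.054,-90)
cv2.imwrite('pics/w7.png',manip.get_image('wrist')[:,:,::-1])
"
```

```text
t 7.78 tray 1.9 -80.5 z 54.2 head -89.4 wid 51.6 F [ 0.1 -0.3  1.4]
shift-first [0.0395 0.0023 0.0002] turn-first [0.0395 0.0019 0.0002] turn 0.011
```

View pics/w7.png

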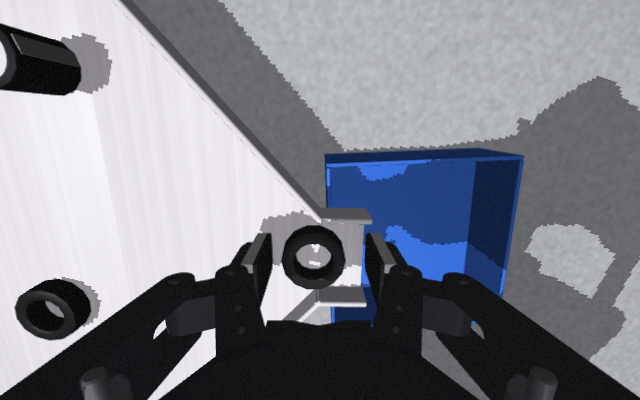

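```bash
python3 -c "
from h import *
print(tt((314,257)),tt((314,257),.068))
"
```

```text
[  0.8 -77.8] [  2.9 -77.9]
```

Request:
{"op": "send_rows", "data": {
  "increments": [
    [0.6,0.004,0.001,0,0.01],
    [0.6,0.007,0,0,0],
    [0.6,0.007,0,0,0],
    [0.6,0.007,0,0,0],
    [0.6,0.007,0,0,0],
    [0.6,0.007,0,0,0],
    [0.6,0.005,0,0,0],
    [0.6,0,0,0,0]
  ]
}}

```text
clock: 8.82
position: [0.6013, -0.075, 0.0542]
ee_rot: [0.0, 0.819, -0.574, 0.0]
contact_force: [0.7, -0.3, -0.5]
width: 0.0511
```

```bash
python3 -c "
from h import *
plan(0,-120,.054,-90)
cv2.imwrite('pics/w8.png',manip.get_image('wrist')[:,:,::-1])
"
```

```text
t 8.82 tray 1.1 -125.4 z 54.2 head -90.0 wid 51.1 F [ 0.7 -0.3 -0.5]
shift-first [-0.0053  0.0011  0.0002] turn-first [-0.0054  0.0011  0.0002] turn -0.001
```

View pics/w8.png

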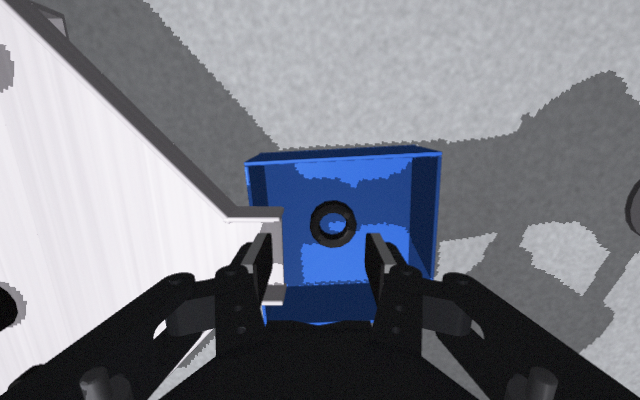

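Ring 1 is in the bin, seen at (333,224). Next is ring B.

Request:
{"op": "send_rows", "data": {
  "increments": [
    [0.6,0,0,-0.04,0],
    [0.6,0,0,-0.03,0],
    [0.6,-0.049,0.009,0,0],
    [0.6,-0.049,0.009,0,0],
    [0.6,-0.049,0.009,0,0],
    [0.6,-0.049,0.009,0,-0.14],
    [0.6,0,0,0,-0.14],
    [0.6,0,0,0,-0.14]
  ]
}}

```text
clock: 9.88
position: [0.4997, 0.0985, 0.1245]
ee_rot: [-0.0, 0.922, -0.388, 0.0]
contact_force: [-0.4, 0.7, 0.2]
width: 0.0512
```

Request:
{"op": "send_rows", "data": {
  "increments": [
    [0.6,0,0,0,0]
  ]
}}

```text
clock: 10.0
position: [0.5002, 0.0979, 0.1244]
ee_rot: [0.0, 0.92, -0.391, 0.0]
contact_force: [0.5, 0.7, -0.3]
width: 0.0513
```

```bash
python3 -c "
from h import *
plan(-34,71,.1,-66)
cv2.imwrite('pics/w9.png',manip.get_image('wrist')[:,:,::-1]);rings('pics/w9.png',None)
"
```

```text
t 10.00 tray -35.0 71.7 z 124.4 head -66.0 wid 51.3 F [ 0.5  0.7 -0.3]
shift-first [ 0.001  -0.0006  0.0244] turn-first [ 0.001  -0.0006  0.0244] turn 0.0
dark [300.   8.] 16 16 164 tray [ 88.1 138.7]
dark [304.  16.] 15 20 70 tray [ 84.3 134.6]
dark [342.  16.] 14 19 63 tray [ 94.5 112.4]
dark [308.  22.] 12 23 80 tray [ 82.6 130.7]
dark [336.  20.] 12 22 69 tray [ 90.8 114.3]
dark [323.  26.] 25 28 246 tray [ 84.6 121.1]
dark [439.  60.] 55 50 1038 tray [97.9 40.9]
dark [319. 212.] 43 44 1084 tray [-34.9  70.9]
dark [522. 219.] 14 17 129 tray [ 25.4 -78.3]
dark [528. 252.] 16 21 115 tray [  3.5 -99.6]
dark [312. 284.] 40 41 1050 tray [-95.5  50.8]
```

View pics/w9.png

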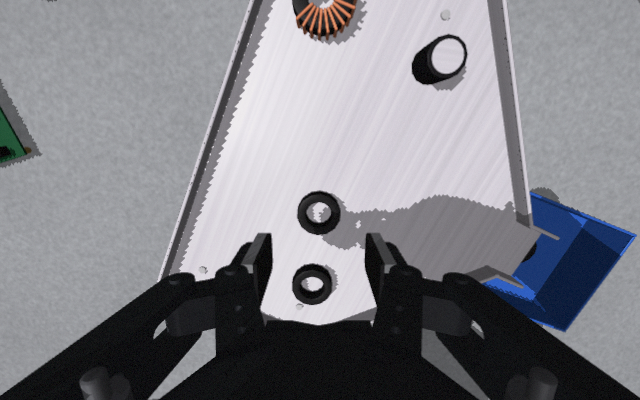

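Request:
{"op": "send_rows", "data": {
  "increments": [
    [0.6,0,0,0.03,-0.01],
    [0.6,0,0,0.025,0],
    [0.6,0,0,0.01,0],
    [0.6,0,0,0.005,0],
    [0.6,0,0,0,0]
  ]
}}

```text
clock: 10.68
position: [0.5009, 0.0975, 0.0546]
ee_rot: [-0.0, 0.922, -0.386, 0.0]
contact_force: [0.2, 0.6, 0.5]
width: 0.0513
```

Request:
{"op": "send_rows", "data": {
  "increments": [
    [0.6,0.006,0,0,0],
    [0.6,0.012,0,0,0],
    [0.6,0.013,0,0,0],
    [0.6,0.014,0,0,0],
    [0.6,0.014,0,0,0],
    [0.6,0.014,0,0,0],
    [0.6,0.012,0,0,0],
    [0.6,0.007,0,0,0]
  ]
}}

```text
clock: 11.68
position: [0.5657, 0.0313, 0.0542]
ee_rot: [0.0, 0.922, -0.386, 0.0]
contact_force: [-0.2, 0.1, -0.3]
width: 0.0514
```

Request:
{"op": "send_rows", "data": {
  "increments": [
    [0.6,-0.008,0,0,0],
    [0.6,0,0,0,0]
  ]
}}

```text
clock: 11.92
position: [0.5581, 0.0384, 0.0541]
ee_rot: [0.0, 0.923, -0.386, -0.001]
contact_force: [0.9, -0.0, 0.6]
width: 0.0509
```

```bash
python3 -c "
from h import *
plan(0,-5,.054,-90)
cv2.imwrite('pics/w10.png',manip.get_image('wrist')[:,:,::-1])
"
```

```text
t 11.93 tray -0.8 -4.1 z 54.1 head -65.3 wid 50.9 F [ 0.9 -0.   0.6]
shift-first [ 0.0012 -0.0004  0.0001] turn-first [ 0.0009 -0.0008  0.0001] turn 0.43
```

View pics/w10.png

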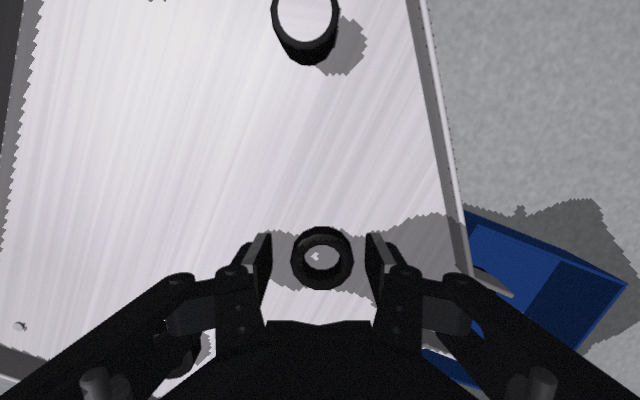

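```bash
python3 -c "
from h import *
print(tt((322,258)),tt((322,258),.068))
"
```

```text
[-1.1 -6.7] [ 0.8 -5.7]
```

Request:
{"op": "send_rows", "data": {
  "increments": [
    [0.6,0.001,0,0,0.144],
    [0.6,0,0,0,0.144],
    [0.6,0,0,0,0.144],
    [0.6,0.008,0,0,0],
    [0.6,0.011,0,0,0],
    [0.6,0.011,0,0,0],
    [0.6,0.011,0,0,0],
    [0.6,0.011,0,0,0]
  ]
}}

```text
clock: 12.98
position: [0.578, -0.0129, 0.0543]
ee_rot: [0.0, 0.818, -0.575, 0.0]
contact_force: [0.0, -0.2, 0.6]
width: 0.0513
```

Request:
{"op": "send_rows", "data": {
  "increments": [
    [0.6,0.008,0,0,0],
    [0.6,0,0,0,0]
  ]
}}

```text
clock: 13.22
position: [0.5808, -0.0203, 0.0542]
ee_rot: [0.0, 0.818, -0.575, 0.0]
contact_force: [-0.8, 0.8, -0.1]
width: 0.0512
```

```bash
python3 -c "
from h import *
plan(0,-125,.054,-90)
cv2.imwrite('pics/w11.png',manip.get_image('wrist')[:,:,::-1])
"
```

```text
t 13.22 tray 0.5 -67.0 z 54.2 head -90.2 wid 51.2 F [-0.8  0.8 -0.1]
shift-first [0.058  0.0003 0.0002] turn-first [0.058  0.0005 0.0002] turn -0.003
```

View pics/w11.png

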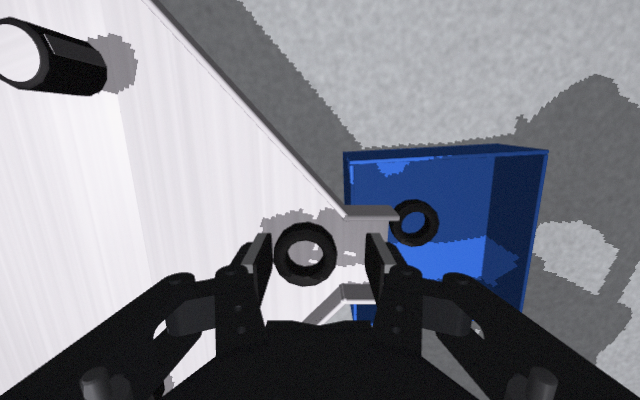

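Request:
{"op": "send_rows", "data": {
  "increments": [
    [0.6,0.006,0,0,0],
    [0.6,0.008,0,0,0],
    [0.6,0.008,0,0,0],
    [0.6,0.008,0,0,0],
    [0.6,0.007,0,0,0],
    [0.6,0.007,0,0,0],
    [0.6,0.007,0,0,0],
    [0.6,0.007,0,0,0]
  ]
}}

```text
clock: 14.28
position: [0.6002, -0.0745, 0.0543]
ee_rot: [0.0, 0.818, -0.575, 0.0]
contact_force: [-0.0, -0.3, 0.3]
width: 0.0511
```

Request:
{"op": "send_rows", "data": {
  "increments": [
    [0.6,0,0,0,0],
    [0.6,0,0,0,0]
  ]
}}

```text
clock: 14.52
position: [0.6, -0.074, 0.0542]
ee_rot: [0.0, 0.818, -0.575, -0.0]
contact_force: [-0.0, 0.2, -0.4]
width: 0.0513
```

```bash
python3 -c "
from h import *
plan(0,-125,.054,-90)
cv2.imwrite('pics/w12.png',manip.get_image('wrist')[:,:,::-1])
"
```

```text
t 14.53 tray 0.2 -124.0 z 54.2 head -90.1 wid 51.3 F [-0.   0.2 -0.4]
shift-first [0.001  0.0002 0.0002] turn-first [0.001  0.0002 0.0002] turn -0.002
```

View pics/w12.png

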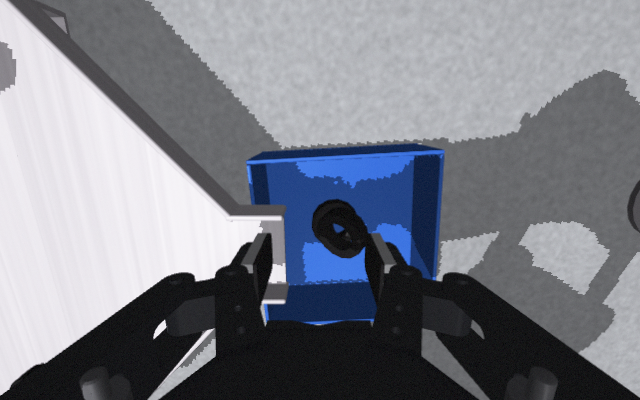

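Request:
{"op": "send_rows", "data": {
  "increments": [
    [0.6,-0.003,0,-0.02,0],
    [0.6,0,0,-0.03,0],
    [0.6,0,0,-0.03,0],
    [0.6,0,0,0,0]
  ]
}}

```text
clock: 15.08
position: [0.6008, -0.0714, 0.1369]
ee_rot: [-0.001, 0.818, -0.575, 0.003]
contact_force: [0.1, 0.0, 0.2]
width: 0.0514
```

```bash
python3 -c "
from h import *
plan(-95.5,51,.125,-31)
cv2.imwrite('pics/w13.png',cv2.resize(manip.get_image('wrist')[100:340,180:500,::-1],None,fx=2.4,fy=2.4))
"
```

```text
t 15.07 tray 1.9 -121.8 z 136.9 head -90.1 wid 51.4 F [0.1 0.  0.2]
shift-first [-0.1726  0.0977  0.0119] turn-first [-0.1725 -0.098   0.0119] turn -1.032
```

View pics/w13.png

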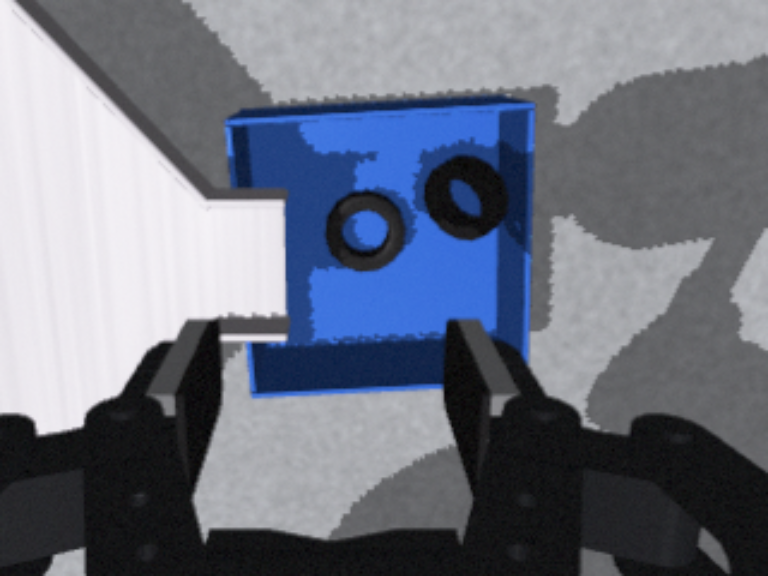

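Both rings lie in the bin. The third is next.

Request:
{"op": "send_rows", "data": {
  "increments": [
    [0.6,-0.0432,0.0244,0.002,0],
    [0.6,-0.0432,0.0244,0.004,0],
    [0.6,-0.0432,0.0244,0.004,0],
    [0.6,-0.0432,0.0244,0.002,0],
    [0.6,0,0,0,-0.174],
    [0.6,0,0,0,-0.174],
    [0.6,0,0,0,-0.174],
    [0.6,0,0,0,-0.174]
  ]
}}

```text
clock: 16.12
position: [0.4474, 0.0584, 0.1209]
ee_rot: [0.0, 0.966, -0.258, -0.001]
contact_force: [0.8, -0.6, 0.1]
width: 0.0515
```

Request:
{"op": "send_rows", "data": {
  "increments": [
    [0.6,0,0,0,-0.174],
    [0.6,0,0,0,-0.174],
    [0.6,0,0,0,0]
  ]
}}

```text
clock: 16.5
position: [0.4476, 0.0583, 0.1211]
ee_rot: [0.0, 0.996, -0.091, -0.001]
contact_force: [1.2, 0.1, -0.3]
width: 0.051
```

```bash
python3 -c "
from h import *
plan(-95.5,51,.1,-30.4)
cv2.imwrite('pics/w14.png',manip.get_image('wrist')[:,:,::-1]);rings('pics/w14.png',None)
"
```

```text
t 16.50 tray -97.9 52.4 z 121.1 head -30.4 wid 51.0 F [ 1.2  0.1 -0.3]
shift-first [ 0.0028 -0.      0.0211] turn-first [ 0.0028 -0.      0.0211] turn -0.0
dark [630.  34.] 20 69 774 tray [141.1  55.5]
dark [579.  86.] 77 46 1830 tray [103.2  41.1]
dark [322. 214.] 45 44 1114 tray [-95.   50.5]
dark [558. 304.] 41 71 865 tray [  37.6 -121.8]
dark [532. 288.] 20 28 138 tray [ 23.  -95.7]
```

View pics/w14.png

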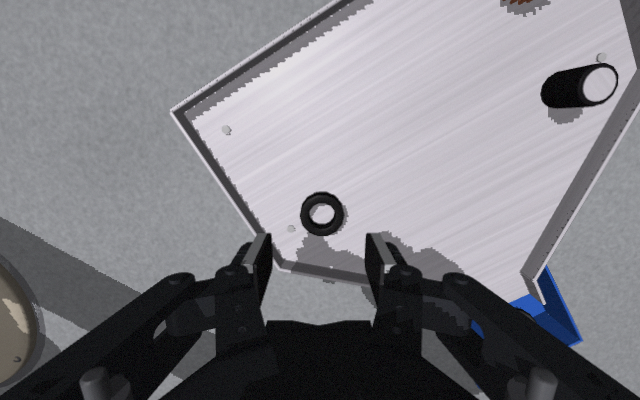

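Request:
{"op": "send_rows", "data": {
  "increments": [
    [0.6,0.003,0,0.03,0],
    [0.6,0,0,0.022,0],
    [0.6,0,0,0.01,0],
    [0.6,0,0,0.005,0],
    [0.6,0,0,0,0]
  ]
}}

```text
clock: 17.18
position: [0.4518, 0.0577, 0.0554]
ee_rot: [0.0, 0.996, -0.091, 0.0]
contact_force: [0.8, -0.2, -0.4]
width: 0.0513
```

Request:
{"op": "send_rows", "data": {
  "increments": [
    [0.6,0.006,0,0,0],
    [0.6,0.012,0,0,0],
    [0.6,0.013,0,0,0],
    [0.6,0.014,0,0,0],
    [0.6,0.014,0,0,0],
    [0.6,0.014,0,0,0],
    [0.6,0.014,0,0,0],
    [0.6,0.014,0,0,0]
  ]
}}

```text
clock: 18.18
position: [0.552, 0.0393, 0.0552]
ee_rot: [0.0, 0.996, -0.09, 0.0]
contact_force: [-0.4, -0.2, 0.3]
width: 0.0508
```

Request:
{"op": "send_rows", "data": {
  "increments": [
    [0.6,0.012,0,0,0],
    [0.6,0.006,0,0,0],
    [0.6,-0.008,0,0,0],
    [0.6,0,0,0,0]
  ]
}}

```text
clock: 18.68
position: [0.5591, 0.038, 0.0551]
ee_rot: [0.0, 0.996, -0.09, -0.001]
contact_force: [0.6, -0.1, 0.1]
width: 0.051
```

```bash
python3 -c "
from h import *
plan(0,-5,.054,-90)
cv2.imwrite('pics/w15.png',manip.get_image('wrist')[:,:,::-1])
"
```

```text
t 18.68 tray -0.1 -4.7 z 55.1 head -30.3 wid 51.0 F [ 0.6 -0.1  0.1]
shift-first [0.0002 0.0002 0.0011] turn-first [ 0.0003 -0.0001  0.0011] turn 1.042
```

View pics/w15.png

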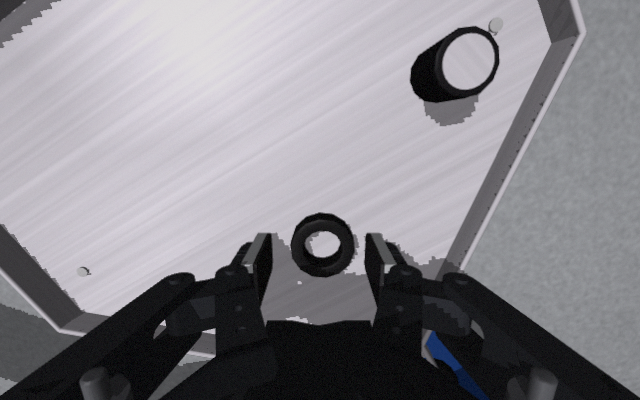

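```bash
python3 -c "
from h import *
print(tt((323,244)),tt((323,244),.068))
plan(3.8,-2.5,.054,-90)
"
```

```text
[ 6.1 -1.3] [6.9 0.3]
t 18.73 tray 0.5 -5.0 z 55.2 head -30.3 wid 51.2 F [-0.5 -1.4  0. ]
shift-first [ 0.0016 -0.0038  0.0012] turn-first [-0.0025 -0.0033  0.0012] turn 1.042
```

Request:
{"op": "send_rows", "data": {
  "increments": [
    [0.6,0.002,-0.005,0.001,0],
    [0.6,0,0,0,0.184],
    [0.6,0,0,0,0.184],
    [0.6,0,0,0,0.184],
    [0.6,0,0,0,0.184],
    [0.6,0,0,0,0.184],
    [0.6,0,0,0,0.184],
    [0.6,0,0,0,0]
  ]
}}

```text
clock: 19.73
position: [0.5639, 0.0426, 0.0543]
ee_rot: [-0.0, 0.801, -0.598, 0.0]
contact_force: [0.1, -0.1, 0.7]
width: 0.0509
```

```bash
python3 -c "
from h import *
plan(0,-80,.054,-90)
cv2.imwrite('pics/w16.png',manip.get_image('wrist')[:,:,::-1])
"
```

```text
t 19.73 tray 6.0 -2.1 z 54.3 head -93.4 wid 50.9 F [ 0.1 -0.1  0.7]
shift-first [0.0781 0.0014 0.0003] turn-first [0.0779 0.006  0.0003] turn -0.06
```

View pics/w16.png

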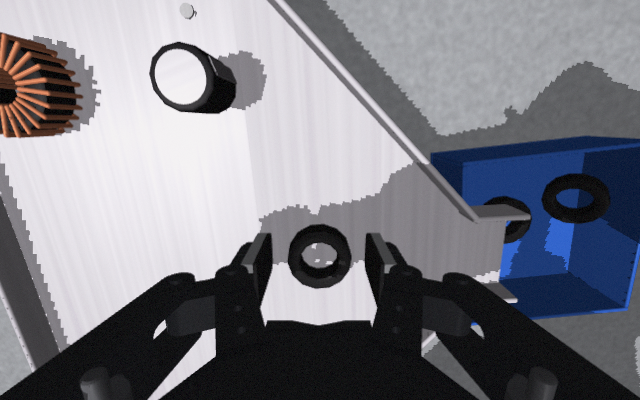

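Request:
{"op": "send_rows", "data": {
  "increments": [
    [0.6,0.008,0.001,0,0.005],
    [0.6,0.01,0,0,0],
    [0.6,0.011,0,0,0],
    [0.6,0.011,0,0,0],
    [0.6,0.011,0,0,0],
    [0.6,0.009,0,0,0],
    [0.6,0.006,0,0,0],
    [0.6,0,0,0,0]
  ]
}}

```text
clock: 20.78
position: [0.5812, -0.0218, 0.0543]
ee_rot: [0.0, 0.799, -0.601, 0.0]
contact_force: [-0.2, -0.5, 0.3]
width: 0.0515
```

```bash
python3 -c "
from h import *
plan(0,-125,.054,-90)
cv2.imwrite('pics/w17.png',manip.get_image('wrist')[:,:,::-1])
"
```

```text
t 20.77 tray 0.3 -68.6 z 54.3 head -93.9 wid 51.5 F [-0.2 -0.5  0.3]
shift-first [ 0.0563 -0.0035  0.0003] turn-first [0.0564 0.0003 0.0003] turn -0.068
```

View pics/w17.png

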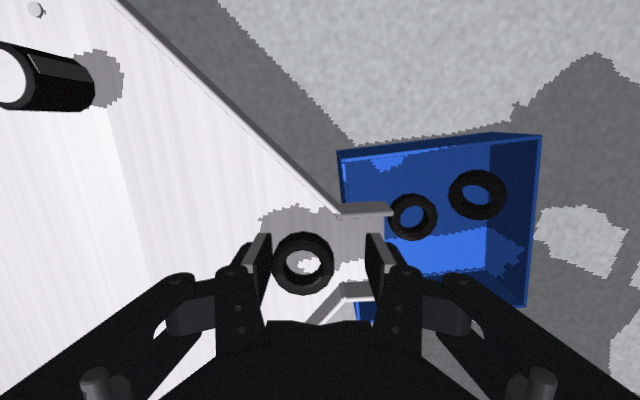

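```bash
python3 -c "
from h import *
print(tt((303,263)),tt((303,263),.068))
c=manip.calibration('wrist')
def pr(x,y,z): return proj('wrist',[np.r_[R_@(np.array([x,y])/1000)+o_,z]],c).round(0)[0]
for q in((22,-80),(22,-105),(-22,-80)): print(q,pr(*q,.071))
"
```

```text
[ -3.8 -59.2] [ -1.6 -59.6]
(22, -80) [341. 220.]
(22, -105) [393. 216.]
(-22, -80) [344. 298.]
```

Request:
{"op": "send_rows", "data": {
  "increments": [
    [0.6,-0.003,0,0,0],
    [0.6,0,0.001,0,-0.12],
    [0.6,0.007,0,0,0],
    [0.6,0.008,0,0,0],
    [0.6,0.008,0,0,0],
    [0.6,0,0,0,0]
  ]
}}

```text
clock: 21.58
position: [0.5888, -0.0409, 0.0543]
ee_rot: [-0.0, 0.833, -0.553, 0.0]
contact_force: [-0.1, -0.0, -0.9]
width: 0.0511
```

```bash
python3 -c "
from h import *
plan(0,-125,.054,-90)
cv2.imwrite('pics/w18.png',manip.get_image('wrist')[:,:,::-1])
"
```

```text
t 21.57 tray 1.0 -89.0 z 54.3 head -87.1 wid 51.1 F [-0.1 -0.  -0.9]
shift-first [0.0359 0.0028 0.0003] turn-first [0.036  0.001  0.0003] turn 0.051
```

View pics/w18.png

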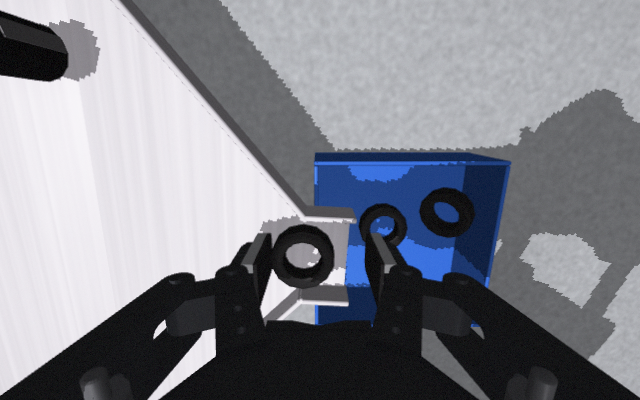

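Request:
{"op": "send_rows", "data": {
  "increments": [
    [0.6,0.006,0,0,0],
    [0.6,0.007,0,0,0],
    [0.6,0.007,0,0,0],
    [0.6,0.006,0,0,0],
    [0.6,0.006,0,0,0],
    [0.6,0.005,0,0,0],
    [0.6,0,0,0,0],
    [0.6,0,0,0,0]
  ]
}}

```text
clock: 22.62
position: [0.6026, -0.074, 0.0543]
ee_rot: [0.0, 0.834, -0.552, -0.0]
contact_force: [0.3, 0.4, 0.4]
width: 0.0514
```

```bash
python3 -c "
from h import *
plan(0,-125,.054,-90)
cv2.imwrite('pics/w19.png',manip.get_image('wrist')[:,:,::-1])
"
```

```text
t 22.62 tray 2.7 -124.9 z 54.3 head -87.0 wid 51.4 F [0.3 0.4 0.4]
shift-first [0.     0.0027 0.0003] turn-first [0.0001 0.0027 0.0003] turn 0.053
```

View pics/w19.png

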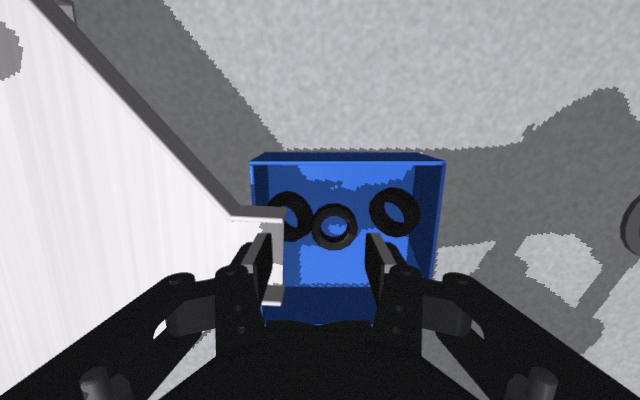

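Request:
{"op": "send_rows", "data": {
  "increments": [
    [0.6,-0.003,0,-0.02,0],
    [0.6,0,0,-0.04,0],
    [0.6,0,0,-0.05,0],
    [0.6,0,0,-0.05,0],
    [0.6,-0.01,0.05,0,0],
    [0.6,-0.01,0.05,0,0],
    [0.6,-0.01,0.05,0,0],
    [0.6,0,0,0,0]
  ]
}}

```text
clock: 23.68
position: [0.4479, -0.1017, 0.2144]
ee_rot: [0.0, 0.833, -0.553, -0.001]
contact_force: [0.4, 0.5, 0.9]
width: 0.0517
```

```bash
python3 -c "
from h import *
where()
a=manip.get_image('wrist')[:,:,::-1];b=manip.get_image('top')[:,:,::-1]
cv2.imwrite('pics/w20.png',a);cv2.imwrite('pics/top20.png',b)
"
```

```text
t 23.68 tray -152.2 -98.2 z 214.4 head -87.1 wid 51.7 F [0.4 0.5 0.9]
```

View pics/w20.png

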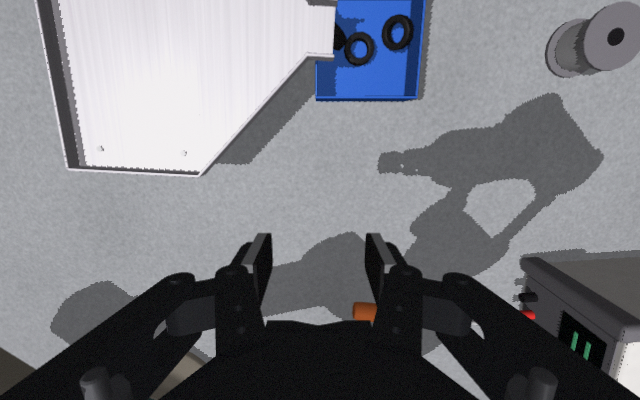

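View pics/top20.png

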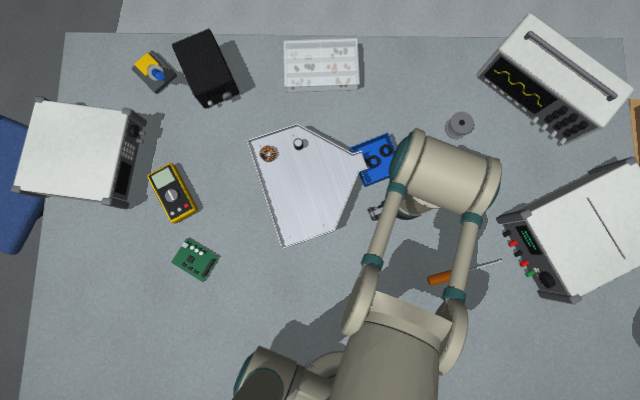

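```bash
python3 -c "
from h import *
b=manip.get_image('scene')[:,:,::-1]
cv2.imwrite('pics/sc20.png',cv2.resize(b[160:260,230:400],None,fx=4.5,fy=4.5))
a=cv2.imread('pics/top0.png').astype(int);d=cv2.imread('pics/top20.png').astype(int)
for n,im in(('0',a),('20',d)):
    B=im[120:200,340:388]; m=(B[:,:,0]>150)&(B[:,:,2]<90); ys,xs=np.where(m); print(n,xs.min()+340,ys.min()+120,ys.max()+120,xs[ys.argmin()]+340,m[:20].sum())
    C=im[140:165,255:285]; m=(C[:,:,2]-C[:,:,0]>40);ys,xs=np.where(m);print('choke',xs.mean(),ys.mean())
"
```

```text
0 350 133 183 385 20
choke 12.768518518518519 11.833333333333334
20 350 133 183 385 19
choke 12.805555555555555 11.851851851851851
```

View pics/sc20.png

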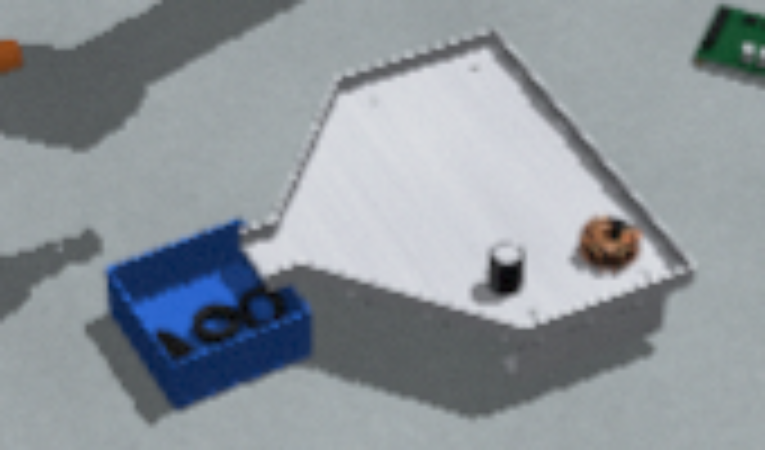

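The scene view shows three rings in the bin below its rim, and the capacitor and choke still standing on the tray. The bin's outline is unchanged.

```bash
python3 -c "
from h import *
where();print(manip.sign_off())"
```

```text
t 23.82 tray -147.9 -100.3 z 214.7 head -87.0 wid 51.2 F [-0.4  1.3 -0.3]
the job is handed in; nothing more can be done
None
```

All three ferrite rings are in the blue bin, and the job was handed in at 23.8 s of the 67 s allowed. I pushed them out one at a time with the fingers held loosely around each ring, so none was gripped or lifted. I checked that each had dropped before starting the next.

- **Rings:** the last pictures show all three inside the bin and below its rim. One or two may be leaning on a wall or on each other. The third is partly hidden under the lip in the wrist view but shows in the scene view.
- **Tray and bin:** no rings are left on the tray. The choke's position (measured) and the capacitor's (by eye) match the first picture. The bin's measured outline also matches.
- **Other bench items:** the multimeter, screwdriver, spool and circuit board look unmoved by eye; I did not measure them.
- **Contact:** force readings between moves stayed near 1 N, about the noise level. The arm was clear of everything at hand-in.
- **Disagreement:** the top-camera fit of the tray was about 4 mm off from the wrist camera's close view. I used the wrist view from partway through the first ring.
- **Alignment:** rings 1 and 3 each sat about 3 mm off-centre just before the neck, so I corrected both there.

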